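# Seat the tube saddle on the welding fixture's pins

## Robot

A 7-joint arm with a two-finger parallel gripper is mounted at the origin on the work surface. World frame = base frame: x ahead of the robot, y to its left, z up, the work surface at z = 0. Lengths are in m, angles in rad, forces in N, time in s.
With the tool pointing down it reaches from about 0.4 to 0.875 m from the base axis. Payload 19.3 kg.
Tool frame: the origin (TCP) lies midway between the tips of the shut fingers; the grasp point (between the pads) lies bot.tcp_to_grasp behind it (bot.tcp_to_grasp is the distance from the TCP to the grasp point, in m); z points along the fingers, y is the line along which they close (so a half turn about z gives the same grasp; the last joint's range is limited). The gripper opens to 85 mm and grips with 20 to 120 N. Pads are 22 mm wide; open, the fingers measure 114 mm over their backs; the gripper's body (76 mm by 85 mm) begins 54 mm behind the grasp point. The pads swing forward as they close: fully open they stand 13 mm farther back than shut.
Start: joints at [-1.184, 0.521, -0.036, 1.599, 0.021, 1.021, -0.113], TCP at [0.276, 0.561, 0.231] pointing down, gripper open.
Joint ranges: [-2.91, 2.91], [-0.3, 2.13], [-1.5, 1.42], [0.17, 2.43], [-1.26, 4.41], [0.16, 1.93], [-2.52, 2.52]. Speed limits (rad/s): [1.89, 1.89, 2.39, 2.39, 3.01, 3.01, 3.01].

## Interface

Orientations are given as [roll, pitch, yaw] about the fixed x, y, z axes, in that order (R = Rz(yaw) Ry(pitch) Rx(roll)).
In Python, from workcell import observe, imaging, bot gives the robot as it stands.
- The arm moves only by the tool send_rows, never from a script. Its argument "plan" is text: rows parted by semicolons, each of 7 numbers parted by spaces: the shift along the tool's x, y, z in m, then the turn, a rotation vector about the tool's x, y, z in degrees, then the finger opening in m, from 0 to 0.0854. In form: dx dy dz rx ry rz claw; .... A call has 1 to 10 rows; each row is the pose to reach, as a shift and turn from the pose commanded when the call began, along the tool's axes at that moment; what a row does not reach only later rows make up. A row lasts 1/12 s, in which the tool goes at most 41.7 mm and 7.16 degrees, less where a joint would pass 70% of its speed; a pose out of reach is approached as far as the arm can. A call with a gripper value outside its range is refused whole. The fingers move at their own pace and stop on an object; "grip_force" is the grip in N (left out, the last holds). Time passes only in rows, so rows that repeat a pose let the fingers close. It gives the time, the measured TCP pose, the force, the opening and the grip force at its end, in the units of the state.
- observe(): the state, without advancing time (a new reading comes with each control period).
- imaging.grab_frame(name): name is "scene" or "top" or "wrist"; returns a dict with "color" (384x512x3 uint8, red, green, blue), "fx", "fy", "cx", "cy" (pixels), "eye" and "orientation" of the camera in the world; the wrist camera has in their place "tool_from_camera" (4x4, takes a point from camera to tool coordinates, whose origin is the TCP and whose axes are the flange's). Camera axes: x right, y down, z forward; pixel columns grow to the right and rows downward; lengths in m; the calibration is good to about 2 mm. A picture is of the moment at which its call begins: read the wrist's pose just before it. There is no depth.
- bot.job_done(): hands the job in; it is judged then, once.
The state is a dict: "clock": time; "qpos": joint angles; "qd": joint speeds; "joint_efforts": joint torques, N m; "position": TCP position; "tool_rot": TCP orientation; "force": force on the tool from outside, world axes, zero at the start; "moment": the same for the moment, N m; "grip_width": finger opening in m; "finger_force": force on a finger pad.
Only numpy, scipy, OpenCV 4.12 (cv2) and the standard library are available. Lean on these libraries where they do the work, as an engineer would, in place of code of your own. Each camera call takes 0.05 s, during which the arm holds its last target. There are 200 camera calls.

## Task

Fit the tube saddle that has two holes in its base to the welding fixture: pick it up by its upright web, lower it over the two locating pins until its base rests flush on the fixture block, and let go of it there; set it down, do not drop it on. Leave the other saddle, the one with no holes, where it is.

Things in the scene. Friction and masses are not known exactly. Their poses are not given: they have to be found in the camera images.
- saddle: Aluminium tube saddle to fit, loose, web up, 0.25-0.5 kg. Base 150 x 70 x 10 mm (x, y, z) with two 28 mm through holes 52 mm either side of its middle along x. On its middle an upright web 60 mm along x, 10 mm thick (y), top 60 mm above the underside, notched to 48 mm: grip it across the 10 mm from above, 35 mm above the underside. Origin: centre of underside, z up. Fits either way round.
- fixture: Welding fixture, screwed to the table: dark steel block 190 x 110 x 16 mm (x, y, z) with two upright steel pins, 12 mm diameter, tapered tips, 52 mm either side of its middle along x, standing 32 mm above the block's top. Origin: centre of the underside, on the table, z up; the block's top is 16 mm above it.
- blank: The other aluminium saddle, to be left alone: same size and same web, but its 150 x 70 x 10 mm base has no holes. Origin: centre of the underside; x along the web; z up.
There are look-alikes about, which are no part of the job. What is shaped like the saddle but red is not meant.

How it is judged:
On the way:
1. the two-holed saddle, still in the gripper, has been lowered over the pins to within 12 mm of the block's top (z of saddle in the frame of fixture below 0.028 m and horizontal distance between saddle and fixture below 0.015 m and contact force between the fingers and saddle above 0.5 N), for 0.05 s.
At the end, for the whole second after the job is handed in: the two-holed saddle rests over both pins, flush on the fixture block (underside within 3 mm of the block's top, tilted less than 0.06 rad), its middle within 15 mm of the fixture's middle and its length within 0.25 rad of the fixture's, either way round, released and at rest (z of saddle in the frame of fixture between 0.013 and 0.019 m and horizontal distance between saddle and fixture below 0.015 m and angle between the x axis of saddle and the x axis of fixture, either way round below 0.25 rad and angle between saddle's own z axis and vertical below 0.06 rad and linear speed of saddle below 0.02 m/s); the robot touches nothing.
It fails at once if the saddle without holes is moved more than 30 mm (distance of blank from where it was at the start of the episode above 0.03 m).
It also fails if it takes over 40 s, if anything falls off the work surface, if the arm or the gripper's body presses on something with over 40 N, if the wrist force passes 120 N, or if a joint passes its speed limit or range.

## Working session

There is one attempt and no reset: what is moved stays moved. The work goes in short steps, Python scripts to look and compute and a tool call to move; the robot and the scene stay as the last step left them, time stands still between calls to the robot, and variables do not carry over. Pictures are saved under pics/ and viewed, at most 10 in all, crops included, and the job is handed in when it is done.

Besides the shell and the picture viewer there is one more tool, called after ">>>" as name(argument=value, ...) on one line, values as JSON. send_rows: Moves the arm, as the interface text tells. Its arguments: {"type":"object","properties":{"plan":{"type":"string"},"grip_force":{"type":"number"}},"required":["plan"]}

```bash
mkdir -p pics; cat > h.py <<'E'
import numpy as np, cv2
from scipy.spatial.transform import Rotation as R
from workcell import observe, imaging, bot
def save(f,n): cv2.imwrite('pics/'+n,f["color"][:,:,::-1])
E
python3 - <<'E'
from h import *
s=observe(); print(s); print(bot.tcp_to_grasp)
import pickle
for n in("top","scene"):
    f=imaging.grab_frame(n); save(f,n+'0.png'); print({k:v for k,v in f.items() if k!="color"}); pickle.dump(f,open(n+'.pkl','wb'))
E
```

```text
{'clock': 0.0, 'qpos': array([-1.18419228,  0.52203277, -0.03631822,  1.59999659,  0.02117201,
        1.02109364, -0.11280474]), 'qd': array([ 0.00019145, -0.00091065,  0.00119689,  0.00031134,  0.00114135,
       -0.00141804,  0.0007577 ]), 'joint_efforts': array([ 1.24075217e-03, -9.27124000e+01,  1.98057912e+00, -3.69952655e+01,
        1.79942593e-02,  8.13704770e-03,  3.85661610e-05]), 'position': array([0.27555939, 0.56060109, 0.23071822]), 'tool_rot': array([-3.14044782e+00,  6.23296549e-05,  2.68475113e+00]), 'force': array([ 0.31573399,  0.99489742, -0.04860749]), 'moment': array([-0.00886545,  0.05445906, -0.02169622]), 'finger_force': 0.0, 'grip_width': 0.08544195619458411}
0.0187
{'fx': 412.529922249944, 'fy': 412.529922249944, 'cx': 256.9926115338189, 'cy': 186.1313649196512, 'eye': array([0.42441617, 0.0233787 , 1.04428941]), 'orientation': array([-3.01834094, -0.00416874, -1.58699967])}
{'fx': 411.1389960967658, 'fy': 411.1389960967658, 'cx': 253.14761517330646, 'cy': 197.16376967788247, 'eye': array([ 1.17103295, -0.19850336,  0.91010254]), 'orientation': array([-2.47770183,  0.00948344,  1.238156  ])}
```

View pics/top0.png

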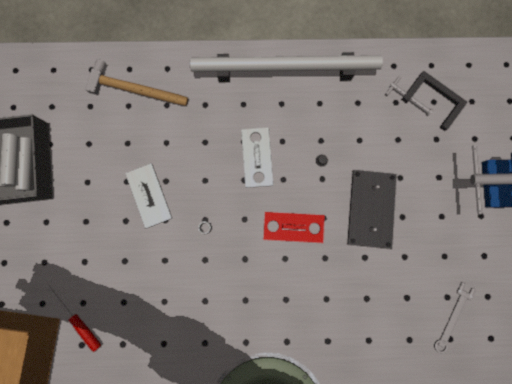

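View pics/scene0.png

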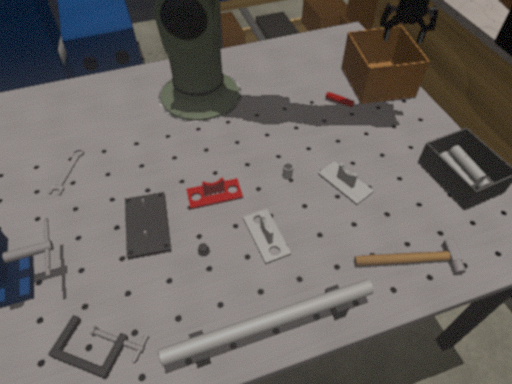

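The top view shows the two-holed saddle at (257,157) with its length along image rows, the fixture at (372,209), the blank at (148,195) and the red look-alike at (294,227). Next I measure the saddle and fixture by rectifying each to its known height.

```bash
cat > m.py <<'E'
from h import *
import pickle
f=pickle.load(open('top.pkl','rb'))
K=np.array([[f['fx'],0,f['cx']],[0,f['fy'],f['cy']],[0,0,1]])
Rc=R.from_euler('xyz',f['orientation']).as_matrix()
def w(p,z):
    d=Rc@np.linalg.inv(K)@np.array([p[0],p[1],1.]); return (f['eye']+d*(z-f['eye'][2])/d[2])[:2]
g=cv2.cvtColor(f['color'],cv2.COLOR_RGB2GRAY)
for n,(x0,y0,x1,y1),z,inv in (("saddle",(232,118,284,196),.01,0),("fixture",(335,160,408,258),.016,1)):
    roi=g[y0:y1,x0:x1]
    t,b=cv2.threshold(roi,0,255,cv2.THRESH_OTSU+(cv2.THRESH_BINARY_INV if inv else 0))
    c=max(cv2.findContours(b,cv2.RETR_EXTERNAL,cv2.CHAIN_APPROX_NONE)[0],key=cv2.contourArea)[:,0]+[x0,y0]
    P=np.array([w(p,z) for p in c]).astype(np.float32)
    r=cv2.minAreaRect(P*1000); bx=cv2.boxPoints(r)/1000
    e=[bx[1]-bx[0],bx[2]-bx[1]]; L=max(e,key=np.linalg.norm)
    print(n,t,np.array(r[0])/1000,r[1],np.degrees(np.arctan2(L[1],L[0]))%180)
print("holes",w((256,137),.01),w((259,177),.01)); print("pins",w((377.5,187),.048),w((375.5,230),.048))
print("red",w((294,227),.01), "blank",w((148,195),.01))
E
python3 m.py
```

```text
saddle 159.0 [0.62850006 0.01646838] (150.13137817382812, 70.61829376220703) 3.3406649
fixture 103.0 [ 0.49016345 -0.27596323] (127.27777099609375, 188.30584716796875) 173.27306
holes [0.67942583 0.01747965] [0.57568513 0.01152898]
pins [ 0.54101724 -0.27625053] [ 0.43699666 -0.26600265]
red [ 0.44820657 -0.07372738] blank [0.53427218 0.2916456 ]
```

```bash
cat > d.py <<'E'
from h import *
import sys
x,y,z,yaw=map(float,sys.argv[1:5])
s=observe(); Rt=R.from_euler('xyz',s['tool_rot']); Rg=R.from_euler('xyz',[180,0,yaw],degrees=True)
print(np.round(Rt.inv().apply(np.array([x,y,z])-s['position']),4),np.round((Rt.inv()*Rg).as_rotvec(degrees=True),2),s['clock'],s['position'])
E
python3 d.py .6285 .016 .22 183.3
```

```text
[-0.557  -0.3331  0.0112] [-6.000e-02 -1.000e-02 -2.947e+01] 0.1 [0.27555789 0.56062182 0.2307753 ]
```

>>> send_rows(plan="-0.557 -0.333 0.011 0 0 -29.5 0.0854;-0.557 -0.333 0.011 0 0 -29.5 0.0854;-0.557 -0.333 0.011 0 0 -29.5 0.0854;-0.557 -0.333 0.011 0 0 -29.5 0.0854;-0.557 -0.333 0.011 0 0 -29.5 0.0854;-0.557 -0.333 0.011 0 0 -29.5 0.0854;-0.557 -0.333 0.011 0 0 -29.5 0.0854;-0.557 -0.333 0.011 0 0 -29.5 0.0854;-0.557 -0.333 0.011 0 0 -29.5 0.0854;-0.557 -0.333 0.011 0 0 -29.5 0.0854")

```text
clock: 0.93
position: [0.5017, 0.2114, 0.2242]
tool_rot: [-3.141, -0.0, -3.083]
force: [1.1, 0.4, 0.0]
grip_width: 0.0853
finger_force: 0.0
```

```bash
python3 d.py .6285 .016 .22 183.3
```

```text
[-0.1153 -0.2024  0.0042] [-0.01 -0.01  0.03] 0.9333 [0.50165469 0.21137787 0.22420541]
```

>>> send_rows(plan="-0.115 -0.202 0.004 0 0 0 0.0854;-0.115 -0.202 0.004 0 0 0 0.0854;-0.115 -0.202 0.004 0 0 0 0.0854;-0.115 -0.202 0.004 0 0 0 0.0854;-0.115 -0.202 0.004 0 0 0 0.0854;-0.115 -0.202 0.004 0 0 0 0.0854;-0.115 -0.202 0.004 0 0 0 0.0854;-0.115 -0.202 0.004 0 0 0 0.0854")

```text
clock: 1.6
position: [0.6276, 0.017, 0.2196]
tool_rot: [-3.141, -0.001, -3.086]
force: [0.5, 1.3, 0.1]
grip_width: 0.086
finger_force: 0.0
```

```bash
python3 - <<'E'
from h import *
import pickle
s=observe(); f=imaging.grab_frame("wrist"); save(f,'w1.png'); pickle.dump((s,f),open('w1.pkl','wb')); print(s['position'],s['qpos'],f['tool_from_camera'],f['fx'],f['cx'],f['cy'])
T=np.eye(4);T[:3,:3]=R.from_euler('xyz',s['tool_rot']).as_matrix();T[:3,3]=s['position'];W=np.linalg.inv(T@f['tool_from_camera'])
for p in [(.6285,.0165,.06),(.6794,.0175,.01),(.5757,.0115,.01)]:
    c=W@np.array([*p,1]);print(p,c[0]/c[2]*f['fx']+f['cx'],c[1]/c[2]*f['fy']+f['cy'])
E
```

```text
[0.62761117 0.01696241 0.21957848] [-0.10876871  0.53823043 -0.01885289  1.60350056  0.01164236  1.00102473
  1.49514502] [[ 1.80411641e-03 -9.51216740e-01 -3.08518165e-01  7.94253662e-02]
 [ 9.99998344e-01  1.64190942e-03  7.85372541e-04 -6.43154973e-04]
 [-2.40500627e-04 -3.08519071e-01  9.51218127e-01 -1.43485252e-01]
 [ 0.00000000e+00  0.00000000e+00  0.00000000e+00  1.00000000e+00]] 289.9056716230156 249.5389434575759 191.47310348661082
(0.6285, 0.0165, 0.06) 249.49066138222162 175.75858746404668
(0.6794, 0.0175, 0.01) 248.01718110334173 203.84518079157965
(0.5757, 0.0115, 0.01) 247.84151453666698 121.7872915578121
```

View pics/w1.png

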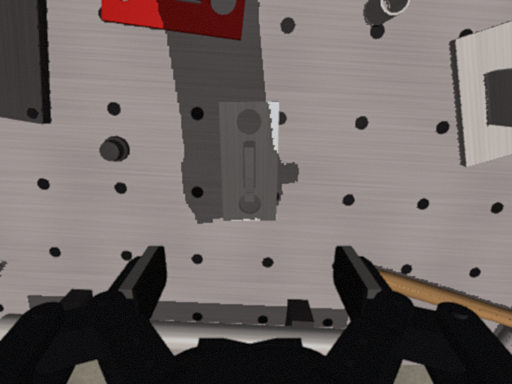

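The wrist picture shows the saddle's holes at (249,122) and (249,204), within 1-2 px of the prediction, with the web centred between the fingers. I descend and grip.

>>> send_rows(plan="0 0 0.04 0 0 0 0.0854;0 0 0.08 0 0 0 0.0854;0 0 0.12 0 0 0 0.0854;0 0 0.15 0 0 0 0.0854;0 0 0.175 0 0 0 0.0854;0 0 0.193 0 0 0 0.0854;0 0 0.203 0 0 0 0.0854;0 0 0.203 0 0 0 0.0854")

```text
clock: 2.32
position: [0.6261, 0.0196, 0.0155]
tool_rot: [3.141, -0.003, -3.082]
force: [-0.3, 0.4, -0.0]
grip_width: 0.0854
finger_force: 0.0
```

>>> send_rows(plan="0 0 0 0 0 0 0;0 0 0 0 0 0 0;0 0 0 0 0 0 0;0 0 0 0 0 0 0;0 0 0 0 0 0 0;0 0 0 0 0 0 0;0 0 0 0 0 0 0;0 0 0 0 0 0 0;0 0 0 0 0 0 0;0 0 0 0 0 0 0", grip_force=50)

```text
clock: 3.15
position: [0.6279, 0.0183, 0.0179]
tool_rot: [-3.142, 0.001, -3.084]
force: [-0.9, -1.9, 7.8]
grip_width: 0.0094
finger_force: 49.9
```

>>> send_rows(plan="0 0 -0.02 0 0 0 0;0 0 -0.05 0 0 0 0;0 0 -0.085 0 0 0 0;0 0 -0.12 0 0 0 0;0 0 -0.14 0 0 0 0;0 0 -0.14 0 0 0 0")

```text
clock: 3.65
position: [0.6295, 0.0184, 0.162]
tool_rot: [3.141, 0.006, -3.084]
force: [0.1, 0.2, -3.1]
grip_width: 0.0094
finger_force: 49.2
```

```bash
python3 d.py .489 -.272 .157 174.4
```

```text
[ 0.157  -0.2818  0.0039] [0.04 0.36 8.9 ] 3.65 [0.62950499 0.01841341 0.16195847]
```

>>> send_rows(plan="0.016 -0.028 0 0 0 1 0;0.035 -0.062 0 0 0 2 0;0.055 -0.098 0 0 0 3 0;0.075 -0.134 0 0 0 4 0;0.095 -0.17 0 0 0 5.5 0;0.115 -0.206 0 0 0 7 0;0.135 -0.242 0 0 0 8 0;0.15 -0.269 0 0 0 8.9 0;0.157 -0.282 0 0 0 8.9 0;0.157 -0.282 0 0 0 8.9 0")

```text
clock: 4.48
position: [0.4845, -0.2761, 0.1566]
tool_rot: [-3.14, -0.002, 3.039]
force: [-0.8, -0.5, -2.5]
grip_width: 0.0092
finger_force: 49.3
```

```bash
python3 - <<'E'
from h import *
import pickle
s=observe(); f=imaging.grab_frame("wrist"); t=imaging.grab_frame("top"); print(s['position'],s['tool_rot'],s['qpos'][6])
pickle.dump((s,f,t),open('w2.pkl','wb'))
c=t['color'][130:290,300:440]; c=cv2.resize(c,None,fx=3,fy=3,interpolation=cv2.INTER_CUBIC)
a=np.zeros((480,512+420,3),np.uint8);a[:384,:512]=f['color'];a[:,512:]=c
a=cv2.resize(a,(800,412));cv2.imwrite('pics/p2.png',a[:,:,::-1])
T=np.eye(4);T[:3,:3]=R.from_euler('xyz',s['tool_rot']).as_matrix();T[:3,3]=s['position'];W=np.linalg.inv(T@f['tool_from_camera'])
for p in [(.541,-.2763,.048),(.437,-.266,.048)]:
    q=W@np.array([*p,1]);print(p,q[0]/q[2]*f['fx']+f['cx'],q[1]/q[2]*f['fy']+f['cy'])
E
```

```text
[ 0.48450814 -0.27605236  0.15660535] [-3.14037800e+00 -1.66361354e-03  3.03883174e+00] 1.8981245161013311
(0.541, -0.2763, 0.048) 255.77787767976184 244.36998946618752
(0.437, -0.266, 0.048) 256.3082046804948 135.59664374376382
```

View pics/p2.png

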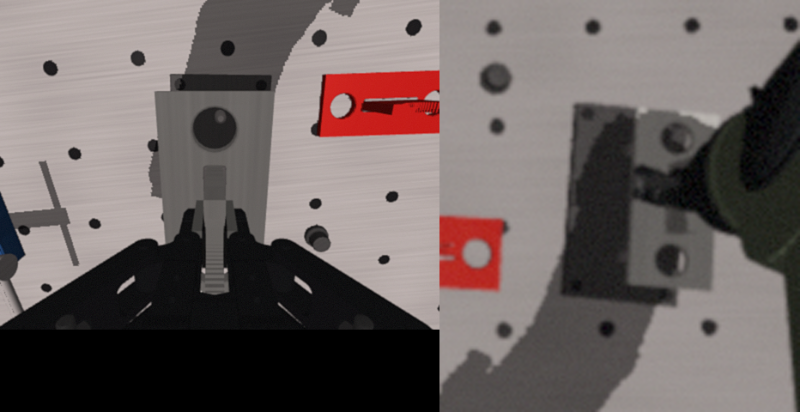

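The visible hole is at wrist pixel (249.5,149) and its pin tip at (256.4,135), where the pin was predicted. I check the saddle's pose in the hand and the correction.

```bash
python3 - <<'E'
from h import *
import pickle
s,f,t=pickle.load(open('w2.pkl','rb'))
C=np.linalg.inv(f['tool_from_camera'])
for p in [(.052,0,.0063),(.057,0,.0063),(.052,0.005,.0063)]:
    q=C@np.array([*p,1]);print(p,q[0]/q[2]*f['fx']+f['cx'],q[1]/q[2]*f['fy']+f['cy'])
E
python3 d.py .489 -.272 .157 174.4
```

```text
(0.052, 0, 0.0063) 250.66446948627558 152.63665483788225
(0.057, 0, 0.0063) 250.69360846018677 143.00441976169313
(0.052, 0.005, 0.0063) 260.2695490096077 152.65367474894214
[-0.0023  0.0006 -0.0004] [ 0.03 -0.05 -0.03] 4.5833 [ 0.48668604 -0.27232556  0.15662907]
```

>>> send_rows(plan="-0.004 0 0.02 0 0 0 0;-0.004 0 0.04 0 0 0 0;-0.004 0 0.06 0 0 0 0;-0.004 0 0.075 0 0 0 0;-0.004 0 0.09 0 0 0 0;-0.004 0 0.1 0 0 0 0;-0.004 0 0.108 0 0 0 0;-0.004 0 0.113 0 0 0 0;-0.004 0 0.113 0 0 0 0;-0.004 0 0.113 0 0 0 0")

```text
clock: 5.42
position: [0.4914, -0.2725, 0.0445]
tool_rot: [-3.142, 0.0, 3.044]
force: [-0.2, -0.4, -2.9]
grip_width: 0.0091
finger_force: 49.3
```

```bash
python3 - <<'E'
from h import *
s=observe(); f=imaging.grab_frame("wrist"); print(s['position'],s['tool_rot'],s['force'])
cv2.imwrite('pics/p3.png',f['color'][:,:,::-1])
E
```

```text
[ 0.49139695 -0.27253505  0.04454919] [-3.14156821e+00  2.43658621e-04  3.04449477e+00] [-0.21764764 -0.37945325 -2.93504924]
```

View pics/p3.png

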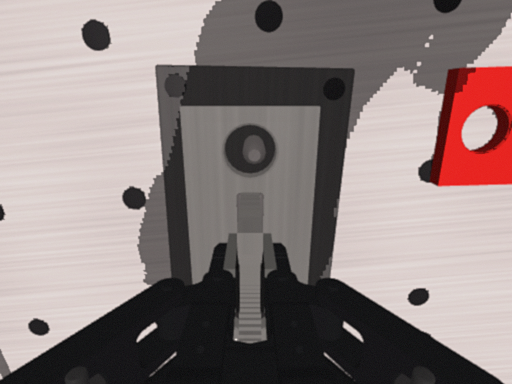

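The pin is up through the hole: pin (254,152), hole (249,149), no force. I lower gently.

>>> send_rows(plan="0 0.002 0.002 0 0 0 0;0 0.002 0.004 0 0 0 0;0 0.002 0.006 0 0 0 0;0 0.002 0.008 0 0 0 0;0 0.002 0.0095 0 0 0 0;0 0.002 0.0095 0 0 0 0;0 0.002 0.0095 0 0 0 0")

```text
clock: 6.05
position: [0.4912, -0.2707, 0.0347]
tool_rot: [3.142, -0.0, 3.044]
force: [-0.1, 0.4, -2.8]
grip_width: 0.0089
finger_force: 49.3
```

>>> send_rows(plan="0 0 0.0005 0 0 0 0;0 0 0.001 0 0 0 0;0 0 0.001 0 0 0 0")

```text
clock: 6.3
position: [0.4914, -0.2707, 0.0338]
tool_rot: [-3.142, 0.0, 3.044]
force: [0.0, -0.3, -3.0]
grip_width: 0.0093
finger_force: 49.5
```

>>> send_rows(plan="0 0 0.0005 0 0 0 0;0 0 0.001 0 0 0 0;0 0 0.001 0 0 0 0")

```text
clock: 6.55
position: [0.4914, -0.2707, 0.0338]
tool_rot: [-3.141, 0.0, 3.044]
force: [-6.9, 3.7, 21.5]
grip_width: 0.0093
finger_force: 52.9
```

Seated at z 0.0338 with a clear upward force. I relieve it slightly and release.

>>> send_rows(plan="0 0 -0.0007 0 0 0 0;0 0 -0.0007 0 0 0 0;0 0 -0.0007 0 0 0 0.02;0 0 -0.0007 0 0 0 0.05;0 0 -0.0007 0 0 0 0.0854;0 0 -0.0007 0 0 0 0.0854;0 0 -0.0007 0 0 0 0.0854;0 0 -0.0007 0 0 0 0.0854;0 0 -0.0007 0 0 0 0.0854;0 0 -0.0007 0 0 0 0.0854")

```text
clock: 7.38
position: [0.4913, -0.2707, 0.0335]
tool_rot: [3.142, -0.0, 3.044]
force: [0.9, 0.8, -0.2]
grip_width: 0.0853
finger_force: 0.0
```

>>> send_rows(plan="0 0 -0.01 0 0 0 0.0854;0 0 -0.03 0 0 0 0.0854;0 0 -0.06 0 0 0 0.0854;0 0 -0.09 0 0 0 0.0854;0 0 -0.12 0 0 0 0.0854;0 0 -0.15 0 0 0 0.0854;0 0 -0.17 0 0 0 0.0854;0 0 -0.17 0 0 0 0.0854;0 0 -0.17 0 0 0 0.0854")

```text
clock: 8.13
position: [0.4917, -0.2708, 0.205]
tool_rot: [-3.141, 0.002, 3.044]
force: [-0.2, -0.3, -0.1]
grip_width: 0.0854
finger_force: 0.0
```

```bash
python3 - <<'E'
from h import *
s=observe(); f=imaging.grab_frame("wrist"); print(s['position'],s['force'],s['grip_width'])
save(f,'p4.png')
E
```

```text
[ 0.49168753 -0.2708179   0.20503796] [-0.17494011 -0.31551436 -0.10119022] 0.08537299095578746
```

View pics/p4.png

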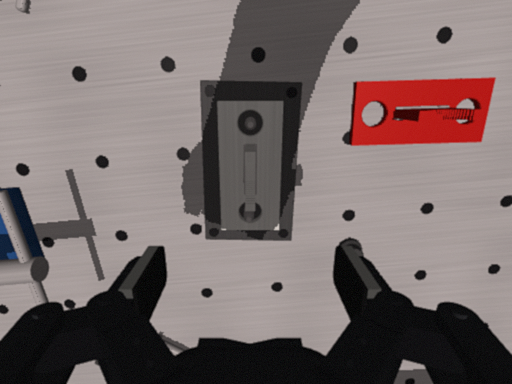

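The saddle sits centred on the block, with pins through both holes at (250,122) and (250,210). The gripper is clear of it, so I hand in.

```bash
python3 -c "
from workcell import bot; print(bot.job_done())"
```

```text
the job is handed in; nothing more can be done
None
```

The two-holed saddle is on both locating pins, resting on the fixture block and released. I did not touch the saddle without holes, and the job is handed in at about 8 s on the robot's clock; no verdict came back.

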